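# Load the coin release and hold the flag window open

## Task

Put the steel coin-release mechanism (the block with the chrome button) fully down in the fixture's pocket and swing the brass reset arm fully shut over it. Then lift the spring-shut ruby glass flap by its black finger disc and hold it still, open at 50 degrees (a few degrees either way will do), so that the flag inside can be inspected: finish while still holding it there, and leave the other parts on the counter where they are.

Things in the scene. Friction and masses are not known exactly. Their poses are not given: they have to be found in the camera images.
- cartridge_center (a point): Coin-release mechanism: a loose steel block 56 mm (its x) by 32 mm (its y) by 58 mm tall, about 0.3 kg, standing upright on the counter, with a chrome push button (18 mm wide, 8 mm high) in the middle of its top. This point is the centre of the block, 29 mm above its underside; z is up. It fits its pocket either way round (half turn).
- pocket (a point): Centre of the floor of the pocket in the bench fixture, 24 mm above the counter. Its frame is the fixture's: z up, x points away from the robot side at yaw 0. The pocket is 61 mm (x) by 37 mm (y) and 28 mm deep, in an aluminium socket block 90 x 64 mm whose top is 52 mm above the counter; a fully seated mechanism stands 30 mm out of it. The fixture is fixed; its green base is 160 mm (x) by 325 mm (y).
- reset_pivot (a point): Vertical axis of the brass reset arm, on a 22 mm square steel post beside the pocket: 17 mm toward -x and 70 mm toward +y of the pocket's centre (pocket frame), 84 mm above the counter. Frame axes as the pocket's. Fixed.
- reset_arm (a joint): Angle (rad) of the brass reset arm that locks the mechanism in. 0 = fully shut (at its stop): the arm points along the fixture's -y from the pivot, across the top of the mechanism, beside the button, 3 mm above it. Grows to 1.6 as the arm is swung open toward the fixture's -x. Starts open, at 0.9 to 1.3. Turns easily (about 0.5 N at the knob) and stays where it is left; it cannot pass over a mechanism that is not down in its pocket.
- reset_knob (a point): Upright round brass knob at the end of the reset arm, 14 mm diameter, 28 mm tall, 110 mm from the pivot axis. This point is the knob's centre, 107 mm above the counter; the 10 mm wide arm's top is 14 mm below it.
- flap (a joint): Opening angle (rad) of the ruby glass flap: 0 = shut (level), grows to 1.5 as its front edge is lifted. 50 degrees is 0.873. A spring and its weight shut it: it takes about 2 to 3 N at the grip to hold it open.
- flap_hinge (a point): Middle of the flap's hinge line, 89 mm above the counter, at the far (fixture +x) edge of the grey window chamber (100 mm in x, 120 mm in y, beside the pocket toward the fixture's -y). The hinge line runs along the fixture's y. A wire quadrant beside the flap has a red tick at 50 degrees. Fixed.
- flap_grip (a point): Centre of the flap's black finger disc: 24 mm diameter, 12 mm thick, its flat faces toward the fixture's +y and -y, 132 mm from the hinge line in the plane of the flap and 32 mm in front of the flap's front edge (joined by a stem 8 mm wide). Flap: steel frame with ruby glass, 100 x 118 x 7 mm, 0.25 kg. With the flap shut this point lies 89 mm above the counter, with open space in front of and below it.
- pointer_hub: silver aluminium pointer hub: 48 mm round flange with a 26 mm boss, 30 mm tall, standing boss up (origin: centre of its underside). Leave alone.
- bolt_a: black iron housing bolt standing on its 24 mm square head, 50 mm tall (origin: centre of its underside). Leave alone.
- bolt_b: a second bolt like bolt_a (origin: centre of its underside). Leave alone.
- screwdriver: screwdriver lying on the counter (origin: on its underside). Leave alone.
- spare_window: loose spare ruby glass window, 72 x 50 x 6 mm, lying flat (origin: centre of its underside). Leave alone.
- cleaner_bottle: bottle, 52 mm diameter, 130 mm tall, standing (origin: centre of its underside). Leave alone.
There are look-alikes about, which are no part of the job. What is shaped like the part that bears cartridge_center but purple or turquoise is not meant.

How it is judged (in metres and radians):
On the way, in this order (a step that is already met when the one before it is completed fails the run):
1. the coin-release mechanism is fully down in the pocket (horizontal distance between cartridge_center and pocket below 0.005 m and z of cartridge_center in the frame of pocket between 0.026 and 0.032 m and angle between cartridge_center's own z axis and vertical below 0.08 rad), for 0.2 s.
2. the reset arm is shut over the seated mechanism (all of step 1 and value of joint reset_arm below 0.1 rad), for 0.2 s.
At the end, for the whole second after the job is handed in: The mechanism is seated in the pocket (within 5 mm of its centre, down within 3 mm, upright), the reset arm is within 0.10 rad of shut, and the flap is held still by the fingers (at least 0.5 N on it) at 50 degrees, give or take 7, with no loose part touching it (all of step 2 and value of joint flap between 0.748 and 0.998 rad and velocity of joint flap between -0.1 and 0.1 rad/s and contact force between the fingers and flap above 0.5 N and contact force between each of pointer_hub, bolt_a, bolt_b, screwdriver, spare_window, cleaner_bottle, cartridge and flap below 0.1 N); the arm keeps its last pose, push and grip.
It fails at once if another part on the counter was shifted by more than 30 mm (distance of any of pointer_hub, bolt_a, bolt_b, screwdriver, spare_window, cleaner_bottle from where it was at the start of the episode above 0.03 m).
It also fails if it takes over 72 s, if anything falls off the work surface, if the arm or the gripper's body presses on something with over 40 N, if the wrist force passes 120 N, or if a joint passes its speed limit or range.

## Robot

A 7-joint arm with a two-finger parallel gripper is mounted at the origin on the work surface. World frame = base frame: x ahead of the robot, y to its left, z up, the work surface at z = 0. Lengths are in m, angles in degrees, forces in N, time in s.
With the tool pointing down it reaches from about 0.425 to 0.875 m from the base axis. Payload 4.7 kg.
Tool frame: the origin (TCP) lies at the very end of the fingers, on their centre line; the grasp point (between the pads) lies 19 mm behind it; z points along the fingers, y is the line along which they close (so a half turn about z gives the same grasp; the last joint's range is limited). The gripper opens to 87 mm and grips with 3 to 60 N. Pads are 19 mm wide; open, the fingers measure 117 mm over their backs; the gripper's body (75 mm by 190 mm) begins 51 mm behind the grasp point.
Start: joints at [-73.677, 18.392, -4.016, 83.108, 1.295, 78.541, -3.26], TCP at [0.174, 0.626, 0.223] pointing down, gripper open.
Joint ranges: [-163.93, 163.93], [-17.29, 119.83], [-79.2, 71.16], [3.27, 140.29], [-89.18, 269.18], [5.43, 117.66], [-154.24, 154.24]. Speed limits (degrees/s): [147.25, 147.25, 180, 180, 180, 180, 180].

## Interface

Orientations are given as [roll, pitch, yaw] about the fixed x, y, z axes, in that order (R = Rz(yaw) Ry(pitch) Rx(roll)).
In Python, from cell import telemetry, cams, env gives the robot as it stands.
- The arm moves only by the tool arm_command, never from a script. Its argument "series" is text: rows parted by semicolons, each of 5 numbers parted by spaces: the shift along the tool's x, y, z in mm, then the turn about the tool's z in rad, then the closure in counts, from 0 (fully open) to 255 (shut). A call has 1 to 20 rows; each row shifts and turns the commanded pose from where the row before left it, along the tool's axes as they then stand; what a row does not reach is not made up. A row lasts 1/12 s, in which the tool goes at most 41.7 mm and 7.16 degrees, less where a joint would pass 70% of its speed; a pose out of reach is approached as far as the arm can. A call is refused whole if a number of a shift passes 41.7 or a number of a turn 0.125, either way. A call with a gripper value outside its range is refused whole. The fingers move at their own pace and stop on an object; "squeeze" is the grip in N (left out, the last holds). Time passes only in rows, so rows that do not move let the fingers close. It gives the time, the measured TCP pose, the force, the opening and the grip force at its end, in the units of the state.
- telemetry.get_obs(): the state, without advancing time (a new reading comes with each control period).
- cams.read_camera(name): name is "side" or "top"; returns the picture (384x512x3 uint8, blue, green, red); there is no depth.
- cams.calibration(name): a dict with "K" (3x3 intrinsics, pixels), "origin" and "rotation" of the camera in the world. Camera axes: x right, y down, z forward; pixel columns grow to the right and rows downward; lengths in m; the calibration is good to about 2 mm. A picture is of the moment at which its call begins. calibration takes no time and is no camera call.
- env.sign_off(): hands the job in; it is judged then, once.
The state is a dict: "time_s": time; "qpos": joint angles; "joint_velocities": joint speeds; "effort": joint torques, N m; "tool_pos": TCP position; "tool_rot": TCP orientation; "force": force on the tool from outside, world axes, zero at the start; "wrist_torque": the same for the moment, N m; "grip_width": finger opening in m; "grasp_force": force on a finger pad.
Only numpy, scipy, OpenCV 4.12 (cv2) and the standard library are available. Lean on these libraries where they do the work, as an engineer would, in place of code of your own. Each camera call takes 0.05 s, during which the arm holds its last target. There are 200 camera calls.

## Working session

There is one attempt and no reset: what is moved stays moved. The work goes in short steps, Python scripts to look and compute and a tool call to move; the robot and the scene stay as the last step left them, time stands still between calls to the robot, and variables do not carry over. Pictures are saved under pics/ and viewed, at most 10 in all, crops included, and the job is handed in when it is done.

Besides the shell and the picture viewer there is one more tool, called after ">>>" in YAML: its name, and indented under it one key for each argument. arm_command: Moves the arm, as the interface text tells. Its arguments: {"type":"object","properties":{"series":{"type":"string"},"squeeze":{"type":"number"}},"required":["series"]}

```bash
ls; mkdir -p pics; python3 - <<'E'
from cell import telemetry,cams,env
import cv2
for n in("side","top"):
    cv2.imwrite(f"pics/{n}0.png",cams.read_camera(n))
    print(n,cams.calibration(n))
o=telemetry.get_obs();print(o)
E
```

```text
pics
side {'K': array([[347.60957484,   0.        , 252.16529156],
       [  0.        , 347.60957484, 187.44437342],
       [  0.        ,   0.        ,   1.        ]]), 'origin': array([0.29649906, 0.86860763, 0.68858072]), 'rotation': array([-123.18527605,    1.27334521, -161.69486475])}
top {'K': array([[475.34527776,   0.        , 256.46481887],
       [  0.        , 475.34527776, 196.15076404],
       [  0.        ,   0.        ,   1.        ]]), 'origin': array([ 0.41269953, -0.01420123,  1.38296439]), 'rotation': array([-1.71322019e+02, -8.45356962e-02, -8.98167008e+01])}
{'time_s': 0.1, 'qpos': array([-73.67663934,  18.43523136,  -4.01635216,  83.16693128,
         1.29469868,  78.5405163 ,  -3.26016387]), 'joint_velocities': array([ 0.01705215, -0.07973605,  0.04819533, -0.08296684,  0.03599729,
       -0.12359133,  0.04416324]), 'effort': array([-9.59384779e-04, -4.92571735e+01, -4.06200886e-01, -3.13399458e+01,
       -6.40389626e-02,  3.94365366e-02,  7.27302540e-05]), 'tool_pos': array([0.17378129, 0.62583452, 0.22157483]), 'tool_rot': array([-1.79902538e+02,  4.83092862e-03,  1.64486771e+02]), 'force': array([ 0.40438976, -0.12015904,  0.44695358]), 'wrist_torque': array([-0.01792061, -0.04328475, -0.00431545]), 'grasp_force': 0.0, 'grip_width': 0.08721077342088988}
```

View pics/side0.png

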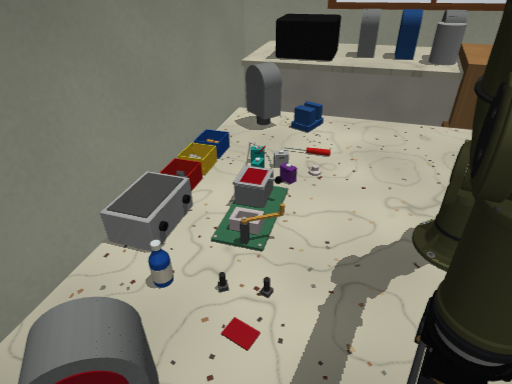

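View pics/top0.png

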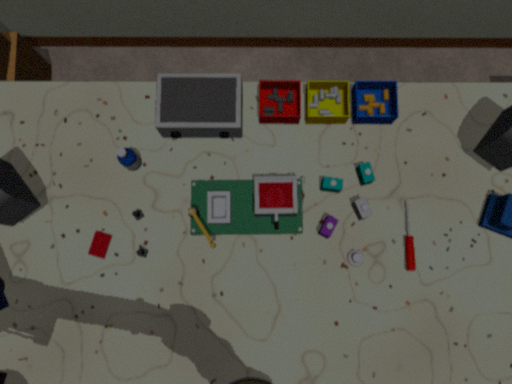

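Top view: fixture at cols 190–303, rows 180–235, with the pocket near (219,207), the knob near (212,243) and the flap disc near (276,225). Block-shaped things: turquoise (331,184) and (366,173), purple (328,226), and grey steel (361,207). The grey one fits the description, so I'll confirm it in a crop.

```bash
python3 - <<'E'
import cv2
a=cv2.imread("pics/top0.png")
c=a[165:255,180:380]; c=cv2.convertScaleAbs(cv2.resize(c,None,fx=4,fy=4,interpolation=cv2.INTER_CUBIC),alpha=1.5,beta=10)
s=cv2.imread("pics/side0.png")[135:255,205:335]
s=cv2.resize(s,None,fx=5,fy=5,interpolation=cv2.INTER_CUBIC)
cv2.imwrite("pics/c1.png",c);cv2.imwrite("pics/c2.png",s)
E
```

```text
(no output)
```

View pics/c1.png

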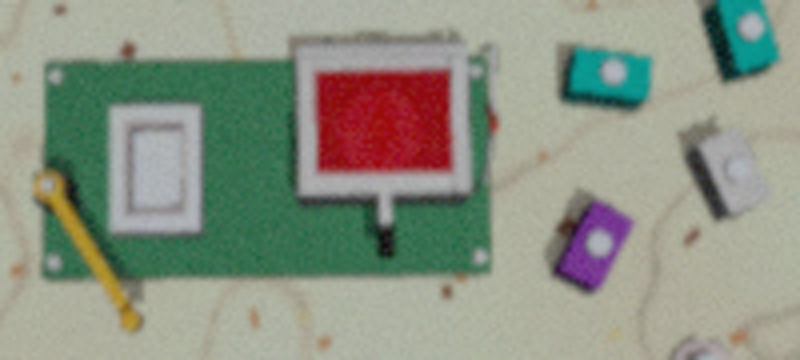

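View pics/c2.png

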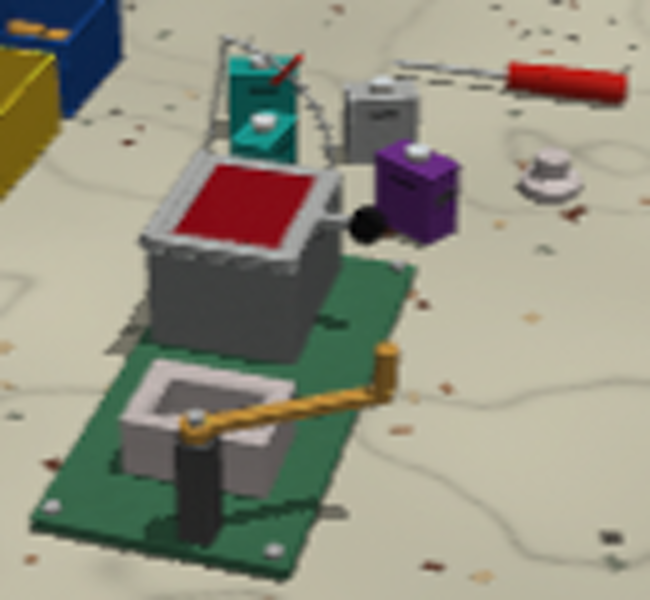

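```bash
cat > h.py <<'E'
import numpy as np
from scipy.spatial.transform import Rotation as R
from cell import cams,telemetry
def px2w(cam,uv,z):
    c=cams.calibration(cam); d=R.from_euler('xyz',c["rotation"],degrees=True).as_matrix()@np.linalg.inv(c["K"])@np.array([uv[0],uv[1],1.])
    o=np.array(c["origin"]); return o+d*(z-o[2])/d[2]
def w2px(cam,p):
    c=cams.calibration(cam); q=c["K"]@(R.from_euler('xyz',c["rotation"],degrees=True).as_matrix().T@(np.array(p)-c["origin"])); return q[:2]/q[2]
E
python3 - <<'E'
from h import *
f=lambda u,v:((u+.5)/4-.5+180,(v+.5)/4-.5+165)
np.set_printoptions(precision=4,suppress=True)
for n,u,v,z in [("cart button",738,168,.066),("ctl",697,150,.058),("ctr",740,128,.058),("cbr",767,192,.058),("cbl",728,215,.058),
 ("s1",109,104,.052),("s2",202,104,.052),("s3",202,235,.052),("s4",109,235,.052),
 ("b1",45,62,.0),("b2",488,58,.0),("b3",492,272,.0),("b4",42,277,.0),("knob",131,320,.121),("piv",50,185,.09),("disc",386,240,.1),("purple",600,243,.066),("turq",750,27,.066),
 ("flapTL",296,42,.092),("flapTR",467,42,.092),("flapBR",472,192,.092),("flapBL",298,197,.092)]:
    print(n,px2w("top",f(u,v),z))
o=telemetry.get_obs();print(w2px("top",o["tool_pos"]))
E
```

```text
cart button [ 0.5851 -0.3164  0.066 ]
ctl [ 0.5989 -0.2898  0.058 ]
ctr [ 0.6146 -0.3205  0.058 ]
cbr [ 0.5693 -0.3381  0.058 ]
cbl [ 0.553  -0.3102  0.058 ]
s1 [0.6312 0.1252 0.052 ]
s2 [0.6315 0.0593 0.052 ]
s3 [0.5383 0.0582 0.052 ]
s4 [0.5381 0.1235 0.052 ]
b1 [0.6711 0.1786 0.    ]
b2 [ 0.6752 -0.1491  0.    ]
b3 [ 0.5169 -0.1502  0.    ]
b4 [0.5122 0.1769 0.    ]
knob [0.4753 0.1007 0.121 ]
piv [0.5687 0.1606 0.09  ]
disc [ 0.5308 -0.0689  0.1   ]
purple [ 0.5323 -0.2189  0.066 ]
turq [ 0.6856 -0.328   0.066 ]
flapTL [ 0.6685 -0.0074  0.092 ]
flapTR [ 0.669  -0.1257  0.092 ]
flapBR [ 0.5646 -0.1281  0.092 ]
flapBL [ 0.5607 -0.0092  0.092 ]
[-18.3316 371.1823]
```

The grey block at full px (364.5,207) is the only uncoloured steel one with a chrome button, so that is the target. World estimates are mechanism ≈ (0.585,-0.316) at yaw ≈ 25°, pocket ≈ (0.585,0.0915) and fixture yaw ≈ 0.6°. Next I move above the mechanism.

>>> arm_command:
  series: "-27.6 -18.3 0 0 0;-27.6 -18.3 0 0 0;-27.6 -18.3 0 0 0;-27.6 -18.3 0 0 0;-27.6 -18.3 0 0 0;-27.6 -18.3 0 0 0;-27.6 -18.3 0 0 0;-27.6 -18.3 0 0 0;-27.6 -18.3 0 0 0;-27.6 -18.3 0 0 0;-27.6 -18.3 0 0 0;-27.6 -18.3 0 0 0;-27.6 -18.3 0 0 0;-27.6 -18.3 0 0 0;-27.6 -18.3 0 0 0"

```text
time_s: 1.35
tool_pos: [0.5, 0.2496, 0.2223]
tool_rot: [-180.0, -0.0, 164.5]
force: [-0.0, -0.0, 0.3]
grip_width: 0.0869
grasp_force: 0.0
```

>>> arm_command:
  series: "-11.7 -26.1 0 0 0;-11.7 -26.1 0 0 0;-11.7 -26.1 0 0 0;-11.7 -26.1 0 0 0;-11.7 -26.1 0 0 0;-11.7 -26.1 0 0 0;-11.7 -26.1 0 0 0;-11.7 -26.1 0 0 0;-11.7 -26.1 0 0 0;-11.7 -26.1 0 0 0;-11.7 -26.1 0 0 0;-11.7 -26.1 0 0 0;-11.7 -26.1 0 0 0;-11.7 -26.1 0 0 0;-11.7 -26.1 0 0 0;-11.7 -26.1 0 0 0;-11.7 -26.1 0 0 0;-11.7 -26.1 0 0 0;-11.7 -26.1 0 0 0;-11.7 -26.1 0 0 0"

```text
time_s: 3.02
tool_pos: [0.5852, -0.3155, 0.222]
tool_rot: [180.0, -0.0, 164.5]
force: [0.4, -0.1, 0.2]
grip_width: 0.0871
grasp_force: 0.0
```

>>> arm_command:
  series: "0 0 0 0.122 0;0 0 0 0.122 0;0 0 0 0.122 0;0 0 0 0.122 0;0 0 0 0.122 0;0 0 0 0.122 0;0 0 0 0.122 0;0 0 0 0.122 0;0 0 0 0.122 0;0 0 0 0.122 0;0 0 0 0.122 0;0 0 0 0.122 0;0 0 0 0.122 0;0 0 0 0.122 0;0 0 0 0.122 0;0 0 0 0.122 0;0 0 0 0.122 0;0 0 0 0.122 0;0 0 0 0.122 0;0 0 0 0.122 0"

```text
time_s: 4.68
tool_pos: [0.5852, -0.3141, 0.222]
tool_rot: [-180.0, 0.0, 24.4]
force: [0.0, -0.6, -0.3]
grip_width: 0.0872
grasp_force: 0.0
```

```bash
python3 - <<'E'
from h import *
import cv2
a=cams.read_camera("side"); b=cams.read_camera("top")
x0,y0=235,90;s=cv2.resize(a[y0:y0+100,x0:x0+100],None,fx=5.5,fy=5.5,interpolation=cv2.INTER_CUBIC)
cv2.imwrite("pics/s1.png",s)
for n,p in [("tcp",[.5852,-.3141,.222]),("btn",[.5845,-.3155,.066]),("c+",[.5845,-.3155,.058])]:
    u=w2px("side",p); print(n,u,(u-[x0,y0]+.5)*5.5-.5)
# block corners for yaw 25
for yaw in (22,27):
  for sx,sy in((1,1),(1,-1),(-1,-1),(-1,1)):
    t=np.radians(yaw);q=[.5845+.028*sx*np.cos(t)-.016*sy*np.sin(t),-.3155+.028*sx*np.sin(t)+.016*sy*np.cos(t),.058]
    u=w2px("side",q);print(yaw,sx,sy,((u-[x0,y0]+.5)*5.5-.5).round(1))
E
```

```text
tcp [281.65349547 111.98188925] [258.8442251 123.1503909]
btn [280.94891219 150.08173325] [254.96901705 332.69953288]
c+ [280.90171385 151.91230355] [254.70942616 342.76766955]
22 1 1 [218.2 355.2]
22 1 -1 [213.  334.5]
22 -1 -1 [290.4 330.6]
22 -1 1 [297.2 351.2]
27 1 1 [220.7 356.7]
27 1 -1 [211.6 336.1]
27 -1 -1 [287.9 329.2]
27 -1 1 [298.5 349.5]
```

View pics/s1.png

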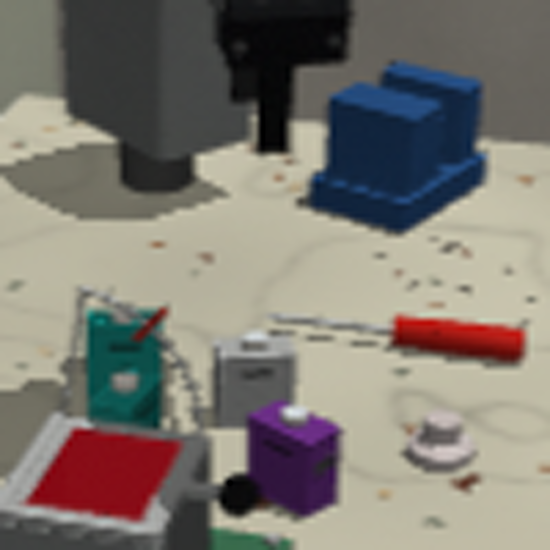

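The picture shows the steel block's button at crop (255,340) and its top edge between (213,342) and (295,340), as predicted. The finger sits directly above it at (272,150). Now I descend and grip.

>>> arm_command:
  series: "-1 0 21 0 0;0 0 21 0 0;0 0 21 0 0;0 0 21 0 0;0 0 21 0 0;0 0 21 0 0;0 0 21 0 0;0 0 21 0 0;0 0 11 0 0;0 0 10 0 0;0 0 0 0 0;0 0 0 0 255;0 0 0 0 255;0 0 0 0 255;0 0 0 0 255;0 0 0 0 255;0 0 0 0 255;0 0 0 0 255;0 0 0 0 255;0 0 0 0 255"
  squeeze: 30

```text
time_s: 6.45
tool_pos: [0.5844, -0.3149, 0.0336]
tool_rot: [180.0, -0.0, 24.7]
force: [0.7, 0.4, 0.2]
grip_width: 0.035
grasp_force: 0.0
```

>>> arm_command:
  series: "0 0 0 0 255;0 0 0 0 255;0 0 0 0 255;0 0 0 0 255;0 0 0 0 255;0 0 0 0 255"

```text
time_s: 6.95
tool_pos: [0.5843, -0.3148, 0.0335]
tool_rot: [-180.0, -0.0, 24.7]
force: [-0.4, 0.0, 1.2]
grip_width: 0.032
grasp_force: 29.9
```

>>> arm_command:
  series: "0 0 -20 0 255;0 0 -30 0 255;0 0 -30 0 255;0 0 -30 0 255;0 0 -30 0.105 255;0 0 -10 0.105 255;0 0 0 0.105 255;0 0 0 0.105 255;0 0 0 0 255"

```text
time_s: 7.7
tool_pos: [0.5843, -0.3148, 0.1832]
tool_rot: [-180.0, 0.0, 0.5]
force: [-0.4, -0.4, -3.2]
grip_width: 0.0322
grasp_force: 29.9
```

>>> arm_command:
  series: "0.3 -12.7 0 0 255;0.3 -25.4 0 0 255;0.3 -25.4 0 0 255;0.3 -25.4 0 0 255;0.3 -25.4 0 0 255;0.3 -25.4 0 0 255;0.3 -25.4 0 0 255;0.3 -25.4 0 0 255;0.3 -25.4 0 0 255;0.3 -25.4 0 0 255;0.3 -25.4 0 0 255;0.3 -25.4 0 0 255;0.3 -25.4 0 0 255;0.3 -25.4 0 0 255;0.3 -25.4 0 0 255;0.3 -25.4 0 0 255;0 -12.7 0 0 255;0 0 35 0 255;0 0 35 0 255;0 0 0 0 255"

```text
time_s: 9.37
tool_pos: [0.5797, 0.0912, 0.1074]
tool_rot: [179.8, 0.6, 0.7]
force: [-2.6, 0.2, -3.4]
grip_width: 0.0317
grasp_force: 29.9
```

```bash
python3 - <<'E'
from h import *
import cv2
a=cams.read_camera("side"); cv2.imwrite("pics/s2full.png",a)
o=telemetry.get_obs();print(o["tool_pos"],o["tool_rot"],o["qpos"],o["grip_width"])
x0,y0=205,150;s=cv2.resize(a[y0:y0+105,x0:x0+105],None,fx=5.5,fy=5.5,interpolation=cv2.INTER_CUBIC)
cv2.imwrite("pics/s2.png",s)
g=lambda p:((w2px("side",p)-[x0,y0]+.5)*5.5-.5).round(1)
t=o["tool_pos"]
for sx in(1,-1):
  print("blk bottom/top near edge",sx,g([t[0]+.028*sx,t[1]+.016,t[2]-.033]),g([t[0]+.028*sx,t[1]+.016,t[2]+.025]))
for X,Y in((.045,.032),(.045,-.032),(-.045,-.032),(-.045,.032)):
  print("socket",X,Y,g([.585+X-.01*Y,.0915+Y+.01*X,.052]))
E
```

```text
[0.58165714 0.09062951 0.11057601] [179.86729922   0.40462085   0.65284044] [-62.30329032  27.62055694  64.60516403 101.30777611 -26.55894687
  68.7378079  -79.37147125] 0.03172497465900789
blk bottom/top near edge 1 [178.7 325. ] [173.5 235.2]
blk bottom/top near edge -1 [278.3 343.2] [276.3 252.5]
socket 0.045 0.032 [134.8 375.3]
socket 0.045 -0.032 [175.2 307.7]
socket -0.045 -0.032 [328.5 334.3]
socket -0.045 0.032 [294.8 404.8]
```

View pics/s2.png

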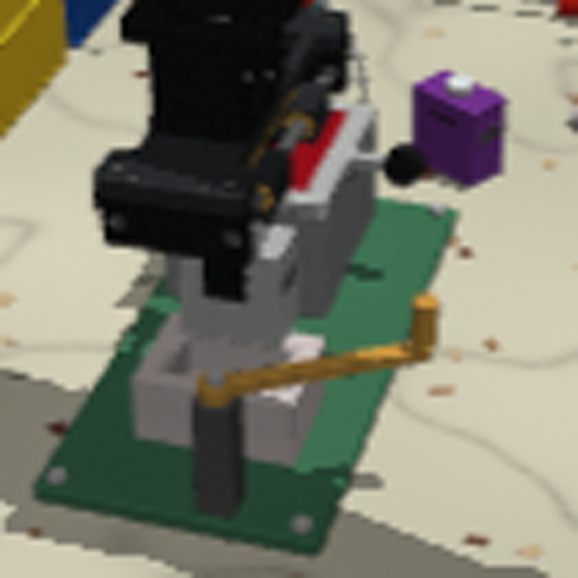

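The picture shows the block held over the socket. The socket corners are near (133,378), (300,408) and (325,338) as predicted. The arm is still settling, so I wait and then re-measure.

>>> arm_command:
  series: "0 0 0 0 255;0 0 0 0 255;0 0 0 0 255;0 0 0 0 255;0 0 0 0 255"

```text
time_s: 9.83
tool_pos: [0.5855, 0.0915, 0.1147]
tool_rot: [-180.0, -0.1, 0.6]
force: [0.1, -0.4, -2.9]
grip_width: 0.0318
grasp_force: 29.9
```

```bash
python3 - <<'E'
from h import *
import cv2
a=cams.read_camera("side"); b=cams.read_camera("top")
o=telemetry.get_obs();t=o["tool_pos"];print(t,o["tool_rot"],o["qpos"],o["joint_velocities"].round(1))
x0,y0=220,185;S=9;s=cv2.resize(a[y0:y0+60,x0:x0+60],None,fx=S,fy=S,interpolation=cv2.INTER_CUBIC)
cv2.imwrite("pics/s3.png",s)
g=lambda p:((w2px("side",p)-[x0,y0]+.5)*S-.5).round(1)
for sx in(1,-1):
  print(sx,g([t[0]+.028*sx,t[1]+.016,t[2]-.033]),g([t[0]+.028*sx,t[1]+.016,t[2]+.025]))
print("far -x",g([t[0]-.028,t[1]-.016,t[2]-.033]),g([t[0]-.028,t[1]-.016,t[2]+.025]),"tip",g(t+[0,.03,0]))
for X,Y in((.045,.032),(-.045,-.032),(-.045,.032)):
  print("socket",X,Y,g([.585+X-.01*Y,.0915+Y+.01*X,.052]))
for X,Y in((.0305,.0185),(-.0305,-.0185),(-.0305,.0185),(.0305,-.0185)):
  print("pocket",X,Y,g([.585+X-.01*Y,.0915+Y+.01*X,.052]))
E
```

```text
[0.58506724 0.09162799 0.1141783 ] [-1.79967906e+02 -5.00539411e-02  6.29766912e-01] [-62.37115384  27.4391078   64.7388856  101.03908691 -26.61023917
  68.67550083 -79.43791609] [-0.   0.3 -0.2  0.4 -0.1 -0.1 -0. ]
1 [146.3 208.3] [137.5  60.7]
-1 [309.4 238. ] [305.8  89. ]
far -x [339.5 181.7] [337.   34.7] tip [209.  164.5]
socket 0.045 0.032 [ 85.8 299.5]
socket -0.045 -0.032 [402.9 232.3]
socket -0.045 0.032 [347.8 347.8]
pocket 0.0305 0.0185 [141.3 282.7]
pocket -0.0305 -0.0185 [350.2 248.4]
pocket -0.0305 0.0185 [317.2 314.7]
pocket 0.0305 -0.0185 [178.6 218.3]
```

View pics/s3.png

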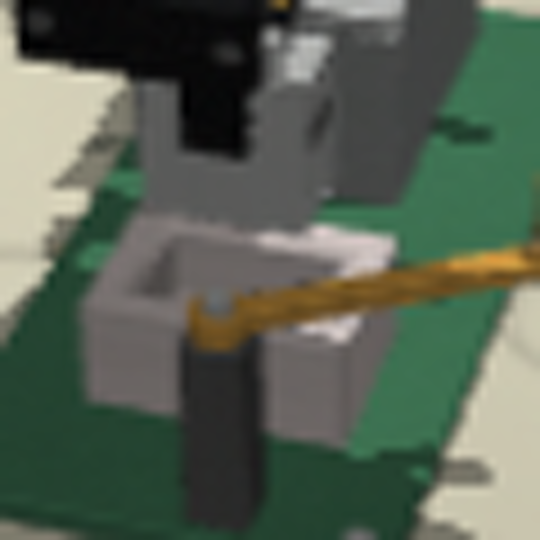

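The block's lower near corners are at (147,213) and (308,232), matching the prediction, so it is centred in the grip. The socket corners at (83,303) and (350,352) suggest the pocket is about 1 mm further toward +y.

>>> arm_command:
  series: "0 -0.6 0 0 255;0 -0.6 0 0 255;0 0 8 0 255;0 0 8 0 255;0 0 8 0 255;0 0 6 0 255;0 0 4 0 255;0 0 3 0 255;0 0 2 0 255;0 0 0 0 255;0 0 0 0 255;0 0 0 0 255"

```text
time_s: 10.93
tool_pos: [0.585, 0.0927, 0.0749]
tool_rot: [-180.0, -0.0, 0.6]
force: [0.3, 0.1, -2.2]
grip_width: 0.0319
grasp_force: 29.9
```

It has entered the pocket freely. Continuing down.

>>> arm_command:
  series: "0 0 4 0 255;0 0 4 0 255;0 0 4 0 255;0 0 3 0 255;0 0 2 0 255;0 0 1 0 255;0 0 0 0 255;0 0 0 0 255"

```text
time_s: 11.6
tool_pos: [0.5844, 0.0927, 0.0575]
tool_rot: [-179.9, 0.1, 0.6]
force: [-4.1, -0.1, 7.6]
grip_width: 0.0318
grasp_force: 29.9
```

>>> arm_command:
  series: "0 0 0 0 110;0 0 0 0 110;0 0 0 0 110;0 0 0 0 110;0 0 0 0 110;0 0 0 0 110;0 0 -15 0 110;0 0 -30 0 110;0 0 -30 0 110;0 0 -30 0 110;0 0 -30 0 110;0 0 0 0 110;0 0 0 0 110"

```text
time_s: 12.68
tool_pos: [0.5861, 0.0926, 0.1943]
tool_rot: [-179.9, -0.2, 0.6]
force: [-0.4, -0.4, -0.7]
grip_width: 0.0496
grasp_force: 0.0
```

```bash
python3 - <<'E'
from h import *
import cv2
a=cams.read_camera("side"); b=cams.read_camera("top")
o=telemetry.get_obs();t=o["tool_pos"];print(t,o["tool_rot"],o["qpos"])
x0,y0=225,180;S=8;s=cv2.resize(a[y0:y0+70,x0:x0+70],None,fx=S,fy=S,interpolation=cv2.INTER_CUBIC)
cv2.imwrite("pics/s4.png",s)
g=lambda p:((w2px("side",p)-[x0,y0]+.5)*S-.5).round(1)
for sx in(1,-1):
  print(sx,g([.5844+.028*sx,.0927+.016,.052]),g([.5844+.028*sx,.0927+.016,.082]))
print("knob",g([.4753,.1007,.121]), px2w("side",(288,205),.107))
E
```

```text
[0.58430498 0.09282088 0.19144023] [-1.79969549e+02  3.17875661e-02  6.19746029e-01] [-64.850958    22.39644661  67.0560735   96.02772832 -21.24315248
  75.86518175 -83.3970881 ]
1 [ 94.4 290.1] [ 90.6 225.3]
-1 [237.4 317. ] [235.8 251.7]
knob [462.5 189. ] [0.46235825 0.08574471 0.107     ]
```

View pics/s4.png

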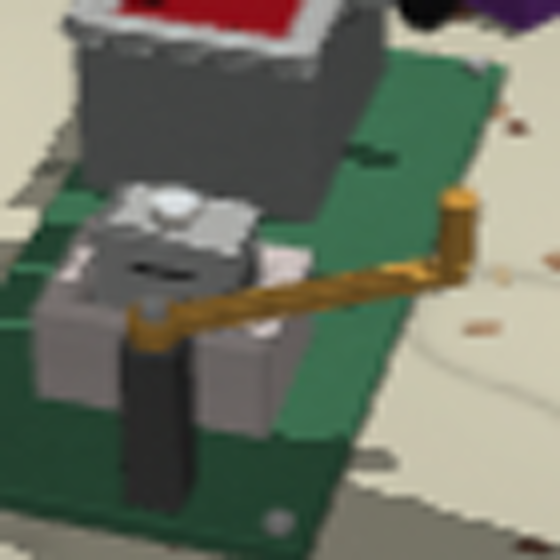

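The block sits squarely in the socket: button near (175,205), top at the height expected for seated. The knob is at (458,200), so θ ≈ 0.98. Next I close the fingers, turn the tool to yaw 90° and go behind the knob.

>>> arm_command:
  series: "0 0 0 -0.12 255;0 0 0 -0.12 255;0 0 0 -0.12 255;0 0 0 -0.12 255;0 0 0 -0.12 255;0 0 0 -0.12 255;0 0 0 -0.12 255;0 0 0 -0.12 255;0 0 0 -0.12 255;0 0 0 -0.12 255;0 0 0 -0.12 255;0 0 0 -0.12 255;0 0 0 -0.12 255;0 0 0 0 255;0 0 0 0 255"

```text
time_s: 14.03
tool_pos: [0.584, 0.0925, 0.1905]
tool_rot: [-179.9, 0.0, 89.8]
force: [0.7, -0.5, 0.1]
grip_width: 0.0003
grasp_force: 0.0
```

```bash
python3 - <<'E'
from h import *
o=telemetry.get_obs();print(o["tool_pos"],o["tool_rot"],o["qpos"].round(1),o["grip_width"])
E
```

```text
[0.58399738 0.0925219  0.19045468] [-1.79886587e+02  3.51605421e-02  8.97965210e+01] [-52.8  16.1  49.2  95.8 -12.6  74.   -1.3] 0.0002885237270986769
```

>>> arm_command:
  series: "2.7 -19.8 0 0 255;2.7 -19.8 0 0 255;2.7 -19.8 0 0 255;2.7 -19.8 0 0 255;2.7 -19.8 0 0 255;2.7 -19.8 0 0 255;2.7 -19.8 0 0 255;0 0 0 0 255;0 0 20 0 255;0 0 20 0 255;0 0 20 0 255;0 0 20 0 255;0 0 10 0 255;0 0 0 0 255"

```text
time_s: 15.2
tool_pos: [0.4447, 0.1105, 0.0994]
tool_rot: [-179.8, 0.2, 89.9]
force: [-0.3, 0.2, -0.2]
grip_width: 0.0004
grasp_force: 0.0
```

>>> arm_command:
  series: "-2.5 5 0 0 255;-2.5 5 0 0 255;-5 4.1 0 0 255;-5 4.1 0 0 255;-5 4.1 0 0 255;-5 4.1 0 0 255;-4 5.5 0 0 255;-4 5.5 0 0 255;-4 5.5 0 0 255;-4 5.5 0 0 255;-2.5 6.4 0 0 255;-2.5 6.4 0 0 255;-2.5 6.4 0 0 255;-2.5 6.4 0 0 255;-0.8 5.6 0 0 255;-0.8 5.6 0 0 255;-0.8 5.6 0 0 255;-0.8 5.6 0 0 255;0 0 0 0 255;0 0 0 0 255"

```text
time_s: 16.87
tool_pos: [0.543, 0.0575, 0.1016]
tool_rot: [180.0, 0.0, 90.0]
force: [-0.1, 0.2, -1.1]
grip_width: 0.0002
grasp_force: 0.0
```

>>> arm_command:
  series: "0 2 0 0 255;0 2 0 0 255;0 2 0 0 255;0 0 0 0 255;0 0 0 0 255"

```text
time_s: 17.28
tool_pos: [0.5487, 0.0576, 0.1016]
tool_rot: [180.0, -0.0, 90.0]
force: [-0.4, 0.5, -0.7]
grip_width: 0.0007
grasp_force: 0.0
```

```bash
python3 - <<'E'
from h import *
import cv2
a=cams.read_camera("side"); b=cams.read_camera("top")
A=cv2.resize(a[170:255,215:315],(600,510),interpolation=cv2.INTER_CUBIC)
cv2.imwrite("pics/s5.png",A)
g=lambda p:((w2px("side",p)-[215,170]+.5)*6-.5).round(1)
o=telemetry.get_obs();print(o["tool_pos"],o["force"])
for th in(0,.1,.3): print(th,g([.5667-.11*np.sin(th),.1623-.11*np.cos(th),.107]))
print("disc50",g([.578,-.068,.19]),"disc0",g([.531,-.068,.089]))
E
```

```text
[0.54861007 0.05755484 0.10164458] [-0.03760937 -0.26344618 -0.2240476 ]
0 [251.2 139.2]
0.1 [271.9 143.4]
0.3 [311.1 155.1]
disc50 [ 298.1 -119.3] disc0 [381.7  58. ]
```

View pics/s5.png

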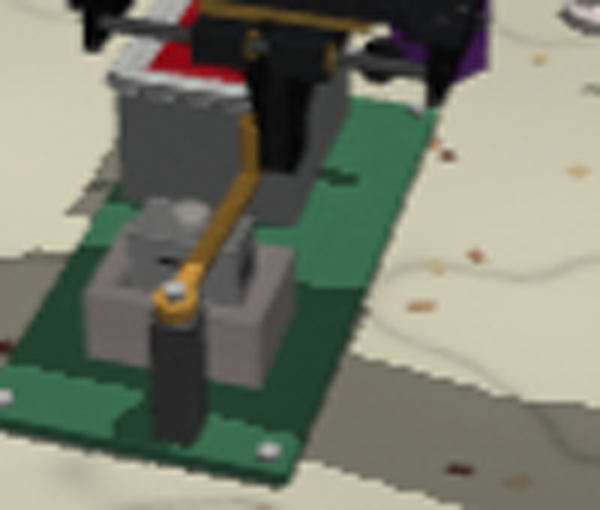

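The knob is at about (252,140), almost exactly where the shut position should appear. I push on until I feel the stop.

>>> arm_command:
  series: "0 1.5 0 0 255;0 1.5 0 0 255;0 1.5 0 0 255;0 0 0 0 255;0 0 0 0 255"

```text
time_s: 17.8
tool_pos: [0.5533, 0.0575, 0.1016]
tool_rot: [180.0, -0.0, 90.0]
force: [0.1, 0.7, 0.2]
grip_width: 0.0004
grasp_force: 0.0
```

>>> arm_command:
  series: "0 1.5 0 0 255;0 1.5 0 0 255;0 1.5 0 0 255;0 0 0 0 255;0 0 0 0 255"

```text
time_s: 18.22
tool_pos: [0.5539, 0.0574, 0.1012]
tool_rot: [-179.5, -0.0, 90.0]
force: [-10.9, -0.6, 9.1]
grip_width: 0.0007
grasp_force: 5.5
```

The stop is reached at 11 N, so the arm is shut. Now I back off, lift, turn to yaw 180° and go above the finger disc.

>>> arm_command:
  series: "0 -5 0 0 255;0 -10 0 0 255;0 0 -30 0 255;0 0 -35 0 255;0 0 -35 0 255;-20 1 0 0 110;-25 1 0 0 110;-27 1 0 0 110;-27 2 0 0 110;-27 2 0 0 110;0 0 0 0 110"

```text
time_s: 19.13
tool_pos: [0.5495, -0.0758, 0.2023]
tool_rot: [179.9, 0.2, 89.5]
force: [-0.7, -0.4, -0.4]
grip_width: 0.0324
grasp_force: 0.0
```

>>> arm_command:
  series: "0 0 0 -0.1 110;0 0 0 -0.12 110;0 0 0 -0.12 110;0 0 0 -0.12 110;0 0 0 -0.12 110;0 0 0 -0.12 110;0 0 0 -0.12 110;0 0 0 -0.12 110;0 0 0 -0.12 110;0 0 0 -0.12 110;0 0 0 -0.12 110;0 0 0 -0.12 110;0 0 0 -0.12 110;0 0 0 -0.04 110;0 0 0 0 110"

```text
time_s: 20.38
tool_pos: [0.5499, -0.0683, 0.2016]
tool_rot: [180.0, 0.1, -179.4]
force: [0.2, 0.1, 0.1]
grip_width: 0.0496
grasp_force: 0.0
```

```bash
python3 - <<'E'
from h import *
import cv2
a=cams.read_camera("side")
o=telemetry.get_obs();t=o["tool_pos"];print(t,o["tool_rot"],o["qpos"].round(1),o["grip_width"])
x0,y0=235,110
A=cv2.resize(a[y0:y0+85,x0:x0+100],(600,510),interpolation=cv2.INTER_CUBIC)
cv2.imwrite("pics/s6.png",A)
g=lambda p:((w2px("side",p)-[x0,y0]+.5)*6-.5).round(1)
print("tcp",g(t),"fingers",g(t+[0,.03,0]),g(t-[0,.03,0]),"disc",g([.531,-.068,.089]),"knob0",g([.5667,.0523,.107]))
E
```

```text
[ 0.5498048  -0.06829176  0.20161956] [ 1.79988221e+02  4.87218734e-02 -1.79529428e+02] [-37.4   8.8  46.3 100.1  -6.6  73.8 100.8] 0.04927740302416718
tcp [230.6 227.1] fingers [214.7 252.9] [245.7 202.4] disc [261.7 418. ] knob0 [131.2 499.2]
```

View pics/s6.png

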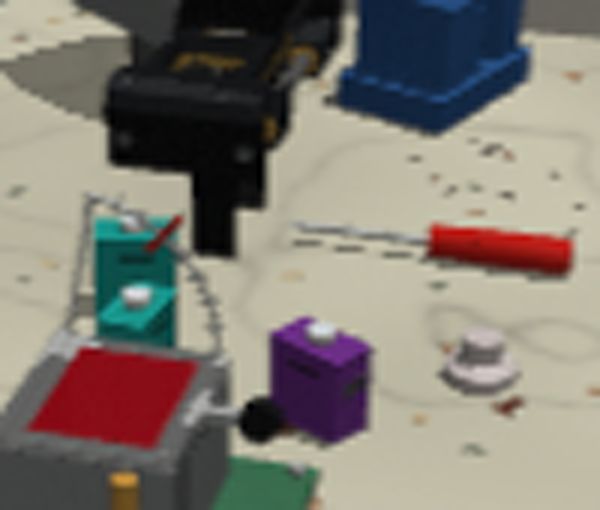

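The disc is at (262,418), exactly as predicted. I go down around it and grip.

>>> arm_command:
  series: "9.4 0 0 0 110;9.4 0 0 0 110;0 0 20 0 110;0 0 20 0 110;0 0 20 0 110;0 0 20 0 110;0 0 20 0 110;0 0 15 0 110;0 0 8 0 110;0 0 0 0 110;0 0 0 0 110;0 0 0 0 180;0 0 0 0 200;0 0 0 0 210;0 0 0 0 220;0 0 0 0 255;0 0 0 0 255;0 0 0 0 255;0 0 0 0 255;0 0 0 0 255"
  squeeze: 20

```text
time_s: 22.1
tool_pos: [0.5308, -0.0675, 0.0786]
tool_rot: [179.9, -0.0, -179.4]
force: [0.1, 4.5, 2.1]
grip_width: 0.0118
grasp_force: 20.0
```

>>> arm_command:
  series: "0 1 0 0 255;-0.25 0 -5.75 0 255;-0.25 0 -5.75 0 255;-0.75 0 -5.7 0 255;-0.75 0 -5.7 0 255;-1.25 0 -5.6 0 255;-1.25 0 -5.6 0 255;-1.75 0 -5.5 0 255;-1.75 0 -5.5 0 255;-2.2 0 -5.3 0 255;-2.2 0 -5.3 0 255;0 0 0 0 255;0 0 0 0 255"

```text
time_s: 23.18
tool_pos: [0.5429, -0.0673, 0.1345]
tool_rot: [180.0, -0.0, -179.5]
force: [-2.4, 4.5, -1.4]
grip_width: 0.0116
grasp_force: 20.0
```

>>> arm_command:
  series: "-2.65 0.5 -5.1 0 255;-2.65 0.5 -5.1 0 255;-3.1 0 -4.85 0 255;-3.1 0 -4.85 0 255;-3.5 0 -4.55 0 255;-3.5 0 -4.55 0 255;-3.9 0 -4.25 0 255;-3.9 0 -4.25 0 255;-4.2 0 -3.9 0 255;-4.2 0 -3.9 0 255;0 0 0 0 255;0 0 0 0 255;0 0 0 0 255;0 0 0 0 255"

```text
time_s: 24.35
tool_pos: [0.5783, -0.0667, 0.18]
tool_rot: [-180.0, 0.1, -179.5]
force: [-0.7, -0.2, -0.5]
grip_width: 0.0117
grasp_force: 20.0
```

```bash
python3 - <<'E'
from h import *
import cv2
a=cams.read_camera("side");b=cams.read_camera("top");cv2.imwrite("pics/end.png",a)
o=telemetry.get_obs();print(o["tool_pos"],o["tool_rot"],o["force"],o["grip_width"],o["grasp_force"])
d=o["tool_pos"]-[.5308,-.0675,.0786]
for h in (-.004,0,.004):   # unknown disc centre offset in grip
    print(np.degrees(np.arctan2(d[2],.132-d[0]+h)))
print(np.degrees(np.arcsin(d[2]/.132)),np.hypot(d[2],.132-d[0]))
# ruby/red pixels near the flap
hsv=cv2.cvtColor(a,cv2.COLOR_BGR2HSV);m=((hsv[...,0]<8)|(hsv[...,0]>172))&(hsv[...,1]>150)&(hsv[...,2]>60)
m[:, :225]=0;m[:,310:]=0;m[:120]=0;m[215:]=0
n,l,s,c=cv2.connectedComponentsWithStats(m.astype(np.uint8));print(s[1:],c[1:])
# predicted tick & glass centre for angles
for A in (40,50,60):
    r=np.radians(A);print(A,w2px("side",[.663-.05*np.cos(r),-.067,.089+.05*np.sin(r)]),w2px("side",[.663-.1*np.cos(r),-.067,.089+.1*np.sin(r)]))
E
```

```text
[ 0.57819616 -0.06669487  0.1799091 ] [-1.79984048e+02  8.00045224e-02 -1.79483907e+02] [-2.17919165 -1.45672969 -0.38004714] 0.011552062463256586 20.001101195812225
51.49343686044801
50.134537449733976
48.82740785708376
50.129307761777085 0.13198993781132592
[[307 148   3   5  15]
 [241 157  15  17  41]
 [248 186   4   1   4]
 [258 187   3   2   4]] [[308.         150.        ]
 [247.70731707 165.68292683]
 [249.5        186.        ]
 [259.25       187.25      ]]
40 [250.60357902 166.86835909] [261.70249937 159.79113146]
50 [248.77379313 164.97368848] [257.97831061 155.87857302]
60 [246.66750851 163.34423283] [253.66241518 152.51698576]
```

The TCP travelled a 132.0 mm arc to 50.1°. The grip width still equals the disc thickness at 20 N, and the ruby pixels are where a 50° flap would put them. Handing in.

```bash
python3 -c "
from cell import env
print(env.sign_off())"
```

```text
the job is handed in; nothing more can be done
None
```

The job is handed in, with no verdict returned: the mechanism is down in its pocket, the reset arm is shut against its stop, and the gripper is holding the flap still at about 50° by its finger disc.

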